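# Check the centrifuge's lid hinge and set its status marker

### The arm

A 6-joint arm with a two-finger parallel gripper is mounted at the origin on the work surface. World frame = base frame: x ahead of the robot, y to its left, z up, the work surface at z = 0. Lengths are in m, angles in rad, forces in N, time in s.
With the tool pointing down it reaches from about 0.3 to 0.95 m from the base axis. Payload 3.1 kg.
Tool frame: the origin (TCP) lies midway between the tips of the shut fingers; the grasp point (between the pads) lies 19 mm behind it; z points along the fingers, y is the line along which they close (so a half turn about z gives the same grasp; the last joint's range is limited). The gripper opens to 85 mm and grips with 20 to 120 N. Pads are 22 mm wide; open, the fingers measure 114 mm over their backs; the gripper's body (76 mm by 85 mm) begins 54 mm behind the grasp point. The pads swing forward as they close: fully open they stand 13 mm farther back than shut.
Start: joints at [-1.191, 0.308, 1.634, -0, 1.2, -0.07], TCP at [0.272, -0.563, 0.231] pointing down, gripper open.
Joint ranges: [-3.06, 3.06], [-0.79, 1.96], [0.05, 2.63], [-1.19, 4.34], [0.05, 2.64], [-2.94, 2.94]. Speed limits (rad/s): [2.79, 2.79, 3.14, 3.14, 3.14, 3.14].

### API

Orientations are given as a unit quaternion [x, y, z, w].
In Python, from station import robot gives the robot as it stands.
- The arm moves only by the shell command python3 -m handwheel 'ROWS' [FORCE]. ROWS is JSON, one flat list of numbers, 7 for each row, row after row: the closure in counts, from 0 (fully open) to 255 (shut), then the shift along the tool's x, y, z in m, then the turn, a rotation vector about the tool's x, y, z in rad. A call has 1 to 20 rows; each row is the pose to reach, as a shift and turn from the pose commanded when the call began, along the tool's axes at that moment; what a row does not reach only later rows make up. A row lasts 1/12 s, in which the tool goes at most 41.7 mm and 7.16 degrees, less where a joint would pass 70% of its speed; a pose out of reach is approached as far as the arm can. A call with a gripper value outside its range is refused whole. The fingers move at their own pace and stop on an object; FORCE is the grip in N (left out, the last holds). Time passes only in rows, so rows that repeat a pose let the fingers close. It gives the time, the measured TCP pose, the force, the opening and the grip force at its end, in the units of the state.
- robot.state(): the state, without advancing time (a new reading comes with each control period).
- robot.get_image(name): name is "scene" or "top" or "wrist"; returns the picture (400x640x3 uint8, blue, green, red); there is no depth.
- robot.camera_info(name): a dict with "intrinsics" (3x3 intrinsics, pixels), "rvec" (rotation vector, rad) and "tvec" (3), from world to camera coordinates, as OpenCV has them. Camera axes: x right, y down, z forward; pixel columns grow to the right and rows downward; lengths in m; the calibration is good to about 2 mm. A picture is of the moment at which its call begins: read the wrist's pose just before it. camera_info takes no time and is no camera call; for the wrist camera it gives the pose at the moment of the call.
- robot.job_done(): hands the job in; it is judged then, once.
The state is a dict: "time_s": time; "qpos": joint angles; "joint_vel": joint speeds; "joint_efforts": joint torques, N m; "position": TCP position; "ee_rot": TCP orientation; "contact_force": force on the tool from outside, world axes, zero at the start; "torque": the same for the moment, N m; "finger_gap": opening from 0.0 (shut) to 1.0 (fully open); "grasp_force": force on a finger pad.
Only numpy, scipy, OpenCV 4.12 (cv2) and the standard library are available. Lean on these libraries where they do the work, as an engineer would, in place of code of your own. Each camera call takes 0.05 s, during which the arm holds its last target. There are 200 camera calls.

### The job

Do the daily hinge check on the card centrifuge: raise the lid by its blue front lip about halfway (45 degrees), let go completely and watch for a second or two whether the lid stays up or sinks shut by itself; it may only come down by itself, so never push or draw it down. Then slide the marker of the status strip all the way from yellow to green if the lid stayed, leaving the lid standing as it is, or all the way to red if it sank, leaving it shut. Leave everything else on the bench where it stands.

Things in the scene. Friction and masses are not known exactly. Their poses are not given: they have to be found in the camera images.
- centrifuge: bench centrifuge fixed to the bench, ivory housing 240 x 240 mm, deck top 115 mm above the bench (origin: centre of the underside, on the bench; x points from the sloping front to the hinge at the back, y to its left seen from the front; the front faces the robot's side). The front face stands 120 mm before the origin at the deck and about 140 mm before it at the bench, leaving the lip overhanging free air.
- lid: lid, 215 x 232 mm, 12 mm thick, on the deck when shut. Origin on the hinge axis, 105 mm behind the centrifuge's origin, 119 mm above the bench; shut, its axes are the centrifuge's, and they tilt with it. From its front edge, 233 mm from the hinge axis, a blue finger lip 60 mm wide (y) and 8 mm thick sticks out 25 mm in the middle. Its mass is unknown, 0.2 to 0.75 kg.
- lid_lip (a point): middle of the lower outer edge of the blue lip, 258 mm from the hinge axis and 3 mm below the level of the axis when shut (116 mm above the bench)
- lid_hinge (a point): middle of the hinge axis, which runs along the centrifuge's y
- lid_angle (a joint): lid opening in rad: 0 shut, 1.5 fully open; about 0.78 is halfway (45 degrees). The hinge is stiff: raising takes 3 to 6 N upwards at the lip. Once let go half open, some lids stand still; others sink shut within a few seconds, slowly at first if only just too heavy.
- status: status strip fixed to the bench, white, 70 x 176 mm, its side rails up to 20 mm above the bench (origin: centre of its underside). Along its y, 50 mm apart, lie the green (+y), yellow (middle) and red (-y) fields.
- marker (a joint): place of the sliding black frame along the strip's y, in m: 0 on yellow, +0.05 (its stop) on green, -0.05 (its stop) on red. Slides stiffly, about 1.2 N, and stays where it is left. The frame is 70 x 52 mm, its top 25 mm above the bench.
- marker_grip (a point): centre of the top of the black grip that stands up from the frame: 12 mm (strip's x) by 24 mm (strip's y), from 25 to 48 mm above the bench, 29 mm from the middle of the strip towards -x; push it sideways along the strip
- field_green (a point): centre of the green field
- field_yellow (a point): centre of the yellow field
- field_red (a point): centre of the red field
- reagent_a: bystander, loose: white dropper bottle, yellow cap, 30 mm across, 76 mm tall (origin: centre of its underside)
- reagent_b: bystander, loose: white dropper bottle, blue cap, 30 mm across, 76 mm tall (origin: centre of its underside)
- tube_rack: bystander, loose: blue rack 120 x 55 mm, 60 mm tall (95 mm with its capped sample tubes) (origin: centre of its underside)
- wash_bottle: bystander, loose: white bottle 66 mm across, 160 mm tall (origin: centre of its underside)
- timer: bystander, loose: white bench timer lying flat, 65 x 60 x 18 mm (origin: centre of its underside)
- pen: bystander, loose: marker pen lying flat, about 133 x 12 mm (origin: centre of its underside)

How it is judged:
On the way, in this order (a step that is already met when the one before it is completed fails the run):
1. the lid has been raised about halfway (29 to 57 degrees) (value of joint lid_angle between 0.5 and 1 rad), for 0.05 s.
2. the lid has been let go untouched for a second, standing still at half open or sunk shut, the marker still on yellow (value of joint marker between -0.012 and 0.012 m and contact force between each of the fingers, the arm and lid below 0.1 N and ((value of joint lid_angle between 0.5 and 1 rad and velocity of joint lid_angle between -0.03 and 0.03 rad/s) or value of joint lid_angle below 0.05 rad)), for 1 s.
At the end, for the whole second after the job is handed in: Either the lid stands still by itself about half open (29 to 57 degrees) and the marker is on green (within 10 mm of its stop), or the lid has sunk shut by itself and the marker is on red (within 10 mm of its stop) (((value of joint lid_angle between 0.5 and 1 rad and velocity of joint lid_angle between -0.03 and 0.03 rad/s and value of joint marker above 0.04 m) or (value of joint lid_angle below 0.05 rad and value of joint marker below -0.04 m))); the robot touches nothing.
It fails at once if the lid is pushed or drawn down by the robot (velocity of joint lid_angle below -0.1 rad/s and (contact force between any of the fingers, the arm and lid_c3 above 1 N or contact force between any of the fingers, the arm and lid_c4 above 1 N or contact force between any of the fingers, the arm and lid_c5 above 1 N or contact force between the fingers and lid above 14 N)).
It fails at once if a bystander is knocked over or shoved more than 40 mm (distance of any of reagent_a, reagent_b, tube_rack, wash_bottle, timer, pen from where it was at the start of the episode above 0.04 m or angle between any of reagent_a, reagent_b, tube_rack, wash_bottle, timer, pen's own z axis and vertical above 0.5 rad).
It also fails if it takes over 61 s, if anything falls off the work surface, if the arm or the gripper's body presses on something with over 40 N, if the wrist force passes 120 N, or if a joint passes its speed limit or range.

## Working session

There is one attempt and no reset: what is moved stays moved. The work goes in short steps, Python scripts to look and compute and a shell command to move; the robot and the scene stay as the last step left them, time stands still between calls to the robot, and variables do not carry over. Pictures are saved under pics/ and viewed, at most 10 in all, crops included, and the job is handed in when it is done.

```bash
mkdir -p pics
cat > h.py <<'E'
import cv2,numpy as np
from station import robot
from scipy.spatial.transform import Rotation as R
def ray(name,u,v,z,ci=None):
    c=ci or robot.camera_info(name);K=np.array(c["intrinsics"],float);Rm=cv2.Rodrigues(np.array(c["rvec"],float))[0];t=np.array(c["tvec"],float).ravel()
    o=-Rm.T@t;d=Rm.T@np.linalg.inv(K)@[u,v,1];return o+d*(z-o[2])/d[2]
E
python3 - <<'E'
from h import *
for n in("top","scene"):
    cv2.imwrite(f"pics/{n}0.png",robot.get_image(n))
s=robot.state();print(s["time_s"],s["position"],s["ee_rot"],s["contact_force"])
E
```

```text
0.1 [ 0.27146006 -0.56214063  0.23016625] [ 9.74811236e-01  2.23029026e-01 -1.53479941e-04 -1.04077413e-03] [ 0.74766145 -0.06147903 -0.24201347]
```

View pics/top0.png

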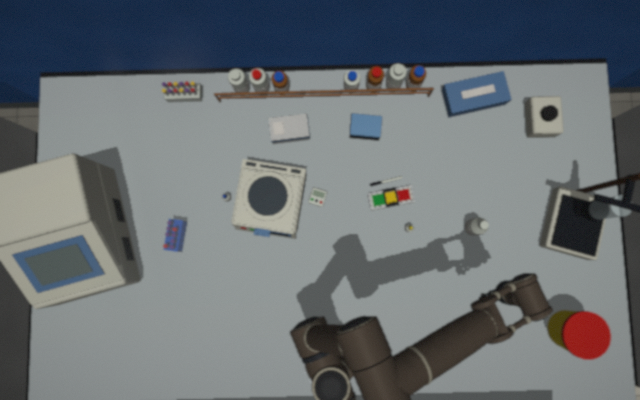

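View pics/scene0.png

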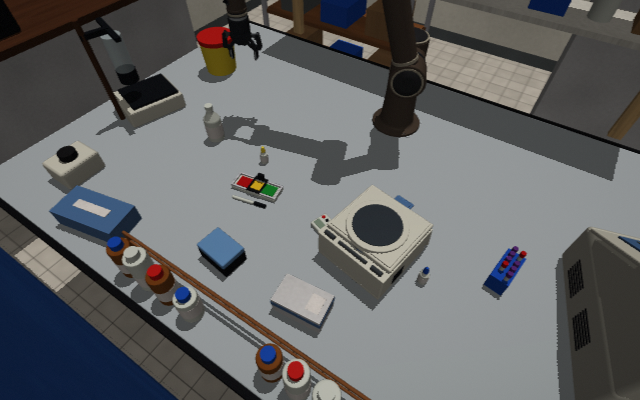

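The top view shows the centrifuge at about (268,197) with its blue lip at (261,232). The strip runs green (379,199), yellow (391,197), red (404,195). The pen lies beyond the strip, and the reagent bottle with the yellow cap is at (409,227).

Run:
```python
from h import *
im=cv2.imread("pics/top0.png");hsv=cv2.cvtColor(im,cv2.COLOR_BGR2HSV)
def m(lo,hi,box):
    k=cv2.inRange(hsv,np.array(lo),np.array(hi));z=np.zeros_like(k);x0,y0,x1,y1=box;z[y0:y1,x0:x1]=k[y0:y1,x0:x1];return z
def rect(k,z,n):
    c=max(cv2.findContours(k,cv2.RETR_EXTERNAL,cv2.CHAIN_APPROX_NONE)[0],key=cv2.contourArea)
    p=np.array([ray("top",*q[0],z)[:2] for q in c],np.float32);r=cv2.minAreaRect(p);M=cv2.moments(c)
    print(n,"rect c",np.round(r[0],4),"size",np.round(r[1],3),"ang",round(r[2],1),"cen",np.round(ray("top",M["m10"]/M["m00"],M["m01"]/M["m00"],z)[:2],4))
rect(m([95,90,60],[125,255,255],(240,222,285,242)),.122,"lip")
b=(360,180,420,215)
rect(m([45,120,40],[85,255,255],b),.008,"green");rect(m([20,120,80],[35,255,255],b),.012,"yellow")
k=m([0,140,60],[8,255,255],b)|m([170,140,60],[180,255,255],b);rect(k,.008,"red")
rect(m([12,15,120],[40,110,255],(225,150,315,240)),.122,"housing")
rect(m([20,100,80],[38,255,255],(400,215,420,238)),.07,"reagA cap")
c=np.vstack([im[145:250,215:335],]);c=cv2.resize(c,None,fx=4,fy=4,interpolation=2)
d=cv2.resize(im[170:240,355:435],None,fx=4,fy=4,interpolation=2)
o=np.zeros((420,800,3),np.uint8);o[:,:480]=c;o[:280,480:800]=d;cv2.imwrite("pics/crop.png",o)
```

```text
lip rect c [0.4928 0.2361] size [0.056 0.016] ang 80.4 cen [0.4932 0.2378]
green rect c [ 0.6155 -0.2079] size [0.036 0.042] ang 9.9 cen [ 0.6157 -0.2079]
yellow rect c [ 0.6236 -0.2526] size [0.05  0.046] ang 9.1 cen [ 0.624  -0.2522]
red rect c [ 0.631  -0.3014] size [0.036 0.045] ang 9.9 cen [ 0.6311 -0.3013]
housing rect c [0.6255 0.2111] size [0.241 0.251] ang 80.0 cen [0.6259 0.2118]
reagA cap rect c [ 0.5006 -0.3155] size [0.008 0.008] ang 87.6 cen [ 0.5003 -0.3158]
```

View pics/crop.png

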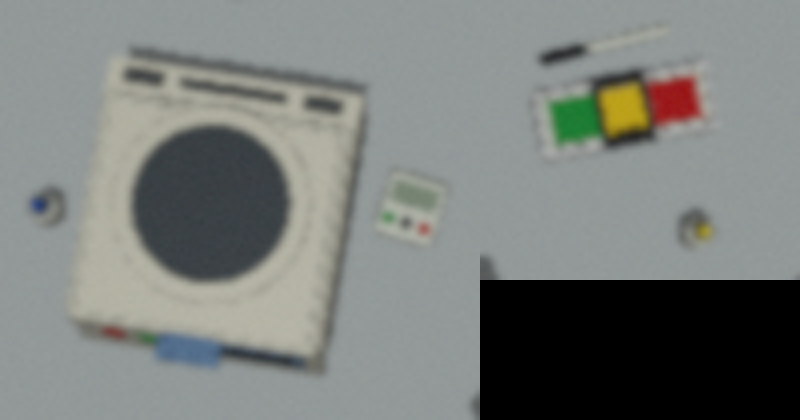

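The crop confirms it: front at the robot's side, centrifuge x axis yawed −10°, strip yaw +9.5°. The lip's middle is at about (0.489, 0.236), which fits the housing centre and the sizes given. My plan is to grip the lip by its 60 mm wide sides with the tool pointing down, then raise it along the arc while tilting the tool with the lid. First I move above it.

```bash
python3 -m handwheel '[0,0.027,-0.031,-0.04,0,0,-0.12, 0,0.054,-0.062,-0.04,0,0,-0.24, 0,0.081,-0.093,-0.04,0,0,-0.36, 0,0.108,-0.124,-0.04,0,0,-0.48, 0,0.135,-0.155,-0.04,0,0,-0.6, 0,0.162,-0.186,-0.04,0,0,-0.72, 0,0.189,-0.217,-0.04,0,0,-0.84, 0,0.216,-0.248,-0.04,0,0,-0.96, 0,0.243,-0.279,-0.04,0,0,-1.08, 0,0.27,-0.31,-0.04,0,0,-1.2, 0,0.297,-0.341,-0.04,0,0,-1.32, 0,0.324,-0.372,-0.04,0,0,-1.44, 0,0.351,-0.403,-0.04,0,0,-1.56, 0,0.378,-0.434,-0.04,0,0,-1.68, 0,0.405,-0.465,-0.04,0,0,-1.8, 0,0.432,-0.496,-0.04,0,0,-1.92, 0,0.459,-0.527,-0.04,0,0,-2.04, 0,0.486,-0.558,-0.04,0,0,-2.16, 0,0.513,-0.59,-0.04,0,0,-2.28, 0,0.544,-0.623,-0.04,0,0,-2.4]' 40
python3 - <<'E'
from h import *
s=robot.state();ci=robot.camera_info("wrist");im=robot.get_image("wrist");cv2.imwrite("pics/w1.png",im)
Rm=R.from_quat(s["ee_rot"]).as_matrix();print(s["time_s"],np.round(s["position"],4),np.round(s["qpos"],2));print(Rm.round(3))
hsv=cv2.cvtColor(im,cv2.COLOR_BGR2HSV);k=cv2.inRange(hsv,np.array([95,90,50]),np.array([125,255,255]))
for c in sorted(cv2.findContours(k,cv2.RETR_EXTERNAL,cv2.CHAIN_APPROX_NONE)[0],key=cv2.contourArea)[-3:]:
    p=np.array([ray("wrist",*q[0],.124,ci)[:2] for q in c],np.float32);r=cv2.minAreaRect(p);print(cv2.boundingRect(c),np.round(r[0],4),np.round(r[1],3),r[2])
E
```

```text
time_s: 1.77
position: [0.4882, 0.2307, 0.2708]
ee_rot: [0.142, 0.99, -0.0, -0.0]
contact_force: [0.2, -0.8, -0.1]
finger_gap: 1.003
grasp_force: 0.0
1.7667 [0.4882 0.2307 0.2708] [ 0.36  0.11  1.79 -0.    1.24 -0.92]
[[-0.96   0.281 -0.001]
 [ 0.281  0.96  -0.   ]
 [ 0.001 -0.001 -1.   ]]
(485, 244, 17, 15) [0.5979 0.3725] [0.019 0.009] 36.839454650878906
(242, 170, 128, 34) [0.4852 0.2178] [0.114 0.031] 73.58080291748047
(595, 14, 45, 123) [0.4737 0.4871] [0.098 0.036] 0.5415189266204834
```

View pics/w1.png

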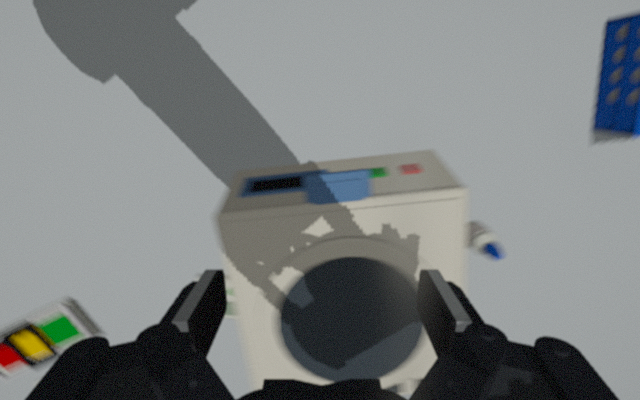

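The lip spans columns 306–371, rows 171–201 in the wrist view. The blue display at its left merged into the mask, so I'll cast rays at the lip corners myself.

Run:
```python
from h import *
for n,u,v,z in[("outer L",307,175,.124),("outer R",371,170,.124),("inner L",307,203,.124),("inner R",371,198,.124),("front L",222,212,.122),("front R",468,190,.122)]:
    print(n,ray("wrist",u,v,z).round(4))
```

```text
outer L [0.4783 0.231  0.124 ]
outer R [0.4898 0.2868 0.124 ]
inner L [0.5035 0.2234 0.124 ]
inner R [0.5152 0.2808 0.124 ]
front L [0.4906 0.1449 0.122 ]
front R [0.5331 0.3677 0.122 ]
```

Too soon after motion, so these don't agree with the top view. I'll finish the turn, settle and measure again.

```bash
python3 -m handwheel '[0,0,0,0,0,0,-0.117, 0,0,0,0,0,0,-0.117, 0,0,0,0,0,0,-0.117, 0,0,0,0,0,0,-0.117]'
python3 - <<'E'
from h import *
s=robot.state();ci=robot.camera_info("wrist");im=robot.get_image("wrist");cv2.imwrite("pics/w2.png",im)
Rm=R.from_quat(s["ee_rot"]).as_matrix();print(Rm.round(3));p=s["position"]
hsv=cv2.cvtColor(im,cv2.COLOR_BGR2HSV);k=cv2.inRange(hsv,np.array([100,110,115]),np.array([118,255,255]));k[:140]=0;k[240:]=0;k[:,:240]=0;k[:,440:]=0
c=max(cv2.findContours(cv2.morphologyEx(k,cv2.MORPH_OPEN,np.ones((13,13))),cv2.RETR_EXTERNAL,cv2.CHAIN_APPROX_NONE)[0],key=cv2.contourArea)
q=np.array([ray("wrist",*a[0],.124,ci)[:2] for a in c],np.float32);r=cv2.minAreaRect(q);print(cv2.boundingRect(c),r)
cv2.imwrite("pics/w2c.png",cv2.resize(im[140:240,200:480],None,fx=2.8,fy=2.8))
E
```

```text
time_s: 2.15
position: [0.4885, 0.2278, 0.271]
ee_rot: [0.089, 0.996, -0.0, -0.0]
contact_force: [0.3, -0.0, 1.2]
finger_gap: 1.003
grasp_force: 0.0
[[-0.984  0.177 -0.001]
 [ 0.177  0.984 -0.   ]
 [ 0.001 -0.    -1.   ]]Traceback (most recent call last):
  File "<stdin>", line 5, in <module>
ValueError: max() iterable argument is empty
```

Run:
```python
from h import *
im=cv2.imread("pics/w2.png")
cv2.imwrite("pics/w2c.png",cv2.resize(im[130:250,180:460],None,fx=2.8,fy=2.8))
```

```text
(no output)
```

View pics/w2c.png

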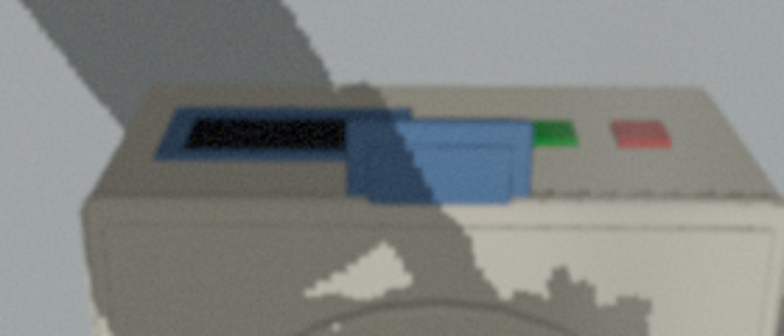

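The lip's outer edge runs from (304,173) to (370,173), level in the picture, so the tool's yaw now matches.

Run:
```python
from h import *
s=robot.state();Rm=R.from_quat(s["ee_rot"]).as_matrix();p=np.array(s["position"]);print(p)
for u,v in[(303.9,173.2),(370.4,173.2),(312,202.5),(363,202.5),(337,173.2)]:
    w=ray("wrist",u,v,.124);print(w.round(4),"tool",(Rm.T@(w-p)).round(4))
```

```text
[0.48860412 0.22764293 0.27113832]
[0.4749 0.2161 0.124 ] tool [ 0.0114 -0.0138  0.1471]
[0.4854 0.2742 0.124 ] tool [0.0113 0.0453 0.1471]
[0.5032 0.218  0.124 ] tool [-0.0161 -0.0069  0.1471]
[0.5115 0.2639 0.124 ] tool [-0.0162  0.0398  0.1471]
[0.4801 0.245  0.124 ] tool [0.0114 0.0156 0.1471]
```

The lip measures 59 × 27 mm, matching the sizes given. Next I centre the fingers on it, descend and grip.

```bash
python3 -m handwheel '[0,0.002,0.0155,0,0,0,0, 0,0.002,0.0155,0.02,0,0,0, 0,0.002,0.0155,0.045,0,0,0, 0,0.002,0.0155,0.07,0,0,0, 0,0.002,0.0155,0.095,0,0,0, 0,0.002,0.0155,0.115,0,0,0, 0,0.002,0.0155,0.135,0,0,0, 0,0.002,0.0155,0.15,0,0,0, 0,0.002,0.0155,0.165,0,0,0, 0,0.002,0.0155,0.175,0,0,0, 0,0.002,0.0155,0.175,0,0,0]' 30
```

```text
time_s: 3.12
position: [0.4877, 0.2426, 0.0941]
ee_rot: [0.088, 0.996, -0.001, -0.002]
contact_force: [-1.7, 0.4, -0.9]
finger_gap: 1.0
grasp_force: 0.0
```

```bash
python3 -m handwheel '[60,0,0,0,0,0,0, 80,0,0,0,0,0,0, 100,0,0,0,0,0,0, 120,0,0,0,0,0,0, 140,0,0,0,0,0,0, 140,0,0,0,0,0,0]' 30
python3 - <<'E'
from h import *
ci=robot.camera_info("wrist");cv2.imwrite("pics/w3.png",robot.get_image("wrist"))
E
```

```text
time_s: 3.62
position: [0.4897, 0.2412, 0.0979]
ee_rot: [0.087, 0.996, -0.003, 0.0]
contact_force: [-2.0, -9.8, 4.7]
finger_gap: 0.693
grasp_force: 32.3
```

View pics/w3.png

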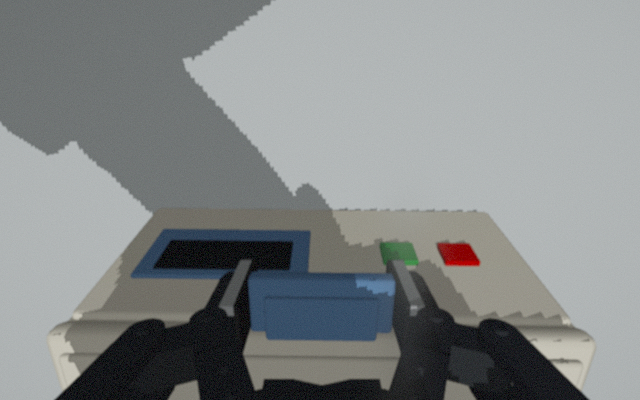

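The wrist view shows the lip held by its sides between the pads, around (320,300), at 59 mm opening. Now I raise it along the arc about the hinge, tilting with the lid.

```bash
python3 -m handwheel '[140,0.0007,0,-0.0099,0,0.04,0, 140,0.001,0,-0.02,0,0.08,0, 140,0.001,0,-0.03,0,0.12,0, 140,0.0005,0,-0.04,0,0.16,0, 140,-0.0003,0,-0.05,0,0.2,0, 140,-0.0016,0,-0.06,0,0.24,0, 140,-0.0033,0,-0.0696,0,0.28,0, 140,-0.0054,0,-0.0794,0,0.32,0, 140,-0.0078,0,-0.089,0,0.36,0, 140,-0.0106,0,-0.0986,0,0.4,0, 140,-0.0139,0,-0.108,0,0.44,0, 140,-0.0175,0,-0.1174,0,0.48,0, 140,-0.0215,0,-0.1265,0,0.52,0, 140,-0.0257,0,-0.1355,0,0.56,0, 140,-0.0304,0,-0.1443,0,0.6,0, 140,-0.0355,0,-0.153,0,0.64,0, 140,-0.0408,0,-0.1614,0,0.68,0, 140,-0.0465,0,-0.1696,0,0.72,0, 140,-0.0526,0,-0.1775,0,0.76,0, 140,-0.0564,0,-0.1823,0,0.785,0]' 30
```

```text
time_s: 5.33
position: [0.546, 0.2306, 0.2786]
ee_rot: [0.081, 0.92, 0.031, -0.381]
contact_force: [-1.4, -11.0, -4.7]
finger_gap: 0.698
grasp_force: 33.6
```

```bash
python3 -m handwheel '[140,0,0,0,0,0,0, 140,0,0,0,0,0,0, 140,0,0,0,0,0,0, 140,0,0,0,0,0,0]'
python3 - <<'E'
from h import *
cv2.imwrite("pics/s2.png",robot.get_image("scene"));print(robot.state()["qpos"].round(2))
E
```

```text
time_s: 5.67
position: [0.5462, 0.2306, 0.2786]
ee_rot: [0.082, 0.921, 0.031, -0.38]
contact_force: [0.5, -10.3, -3.2]
finger_gap: 0.695
grasp_force: 33.9
[ 0.19  0.66  1.21  0.28  2.   -1.18]
```

View pics/s2.png

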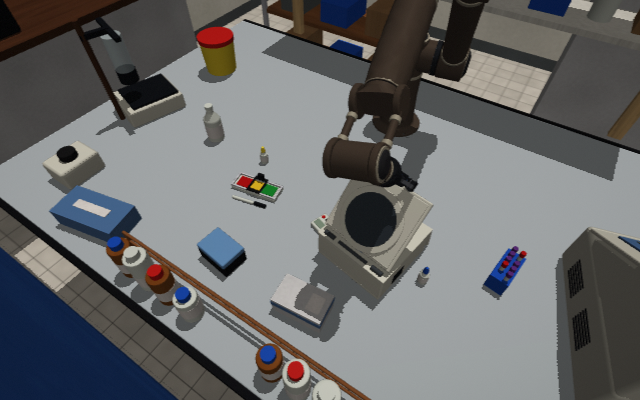

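The scene view shows the lid raised to about 45° in the gripper. I open the fingers and withdraw along the lid's normal.

```bash
python3 -m handwheel '[0,0,0,0,0,0,0, 0,0,0,0,0,0,0, 0,0,0,0,0,0,0, 0,0,0,-0.02,0,0,0, 0,0,0,-0.045,0,0,0, 0,0,0,-0.075,0,0,0, 0,0,0,-0.105,0,0,0, 0,0,0,-0.12,0,0,0, 0,0,0,-0.12,0,0,0]'
python3 - <<'E'
from h import *
cv2.imwrite("pics/r0.png",robot.get_image("scene"));print(robot.state()["position"])
cv2.imwrite("pics/rw0.png",robot.get_image("wrist"))
E
python3 -m handwheel '[0,0,0,0,0,0,0, 0,0,0,0,0,0,0, 0,0,0,0,0,0,0, 0,0,0,0,0,0,0, 0,0,0,0,0,0,0, 0,0,0,0,0,0,0, 0,0,0,0,0,0,0, 0,0,0,0,0,0,0, 0,0,0,0,0,0,0, 0,0,0,0,0,0,0, 0,0,0,0,0,0,0, 0,0,0,0,0,0,0, 0,0,0,0,0,0,0, 0,0,0,0,0,0,0, 0,0,0,0,0,0,0, 0,0,0,0,0,0,0, 0,0,0,0,0,0,0, 0,0,0,0,0,0,0, 0,0,0,0,0,0,0, 0,0,0,0,0,0,0]'
python3 - <<'E'
from h import *
a=cv2.imread("pics/r0.png");b=robot.get_image("scene");wa=cv2.imread("pics/rw0.png");w=robot.get_image("wrist");cv2.imwrite("pics/r1.png",b);cv2.imwrite("pics/rw1.png",w)
print("diff",cv2.absdiff(a,b)[150:300,280:460].mean(),cv2.absdiff(wa,w).mean())
o=np.vstack([np.hstack([a[150:300,270:470],b[150:300,270:470]]),np.hstack([cv2.resize(x,(200,125)) for x in (wa,w)])])
cv2.imwrite("pics/cmp.png",cv2.resize(o,None,fx=2,fy=2))
E
```

```text
time_s: 6.47
position: [0.6308, 0.2195, 0.3666]
ee_rot: [0.08, 0.922, 0.035, -0.378]
contact_force: [1.0, -0.5, -1.0]
finger_gap: 0.999
grasp_force: 0.0
[0.62966236 0.2197947  0.36484779]
time_s: 8.23
position: [0.6286, 0.2195, 0.3635]
ee_rot: [0.081, 0.92, 0.033, -0.381]
contact_force: [-0.4, 0.2, -0.1]
finger_gap: 1.003
grasp_force: 0.0
diff 2.032259259259259 4.122111979166666
```

View pics/cmp.png

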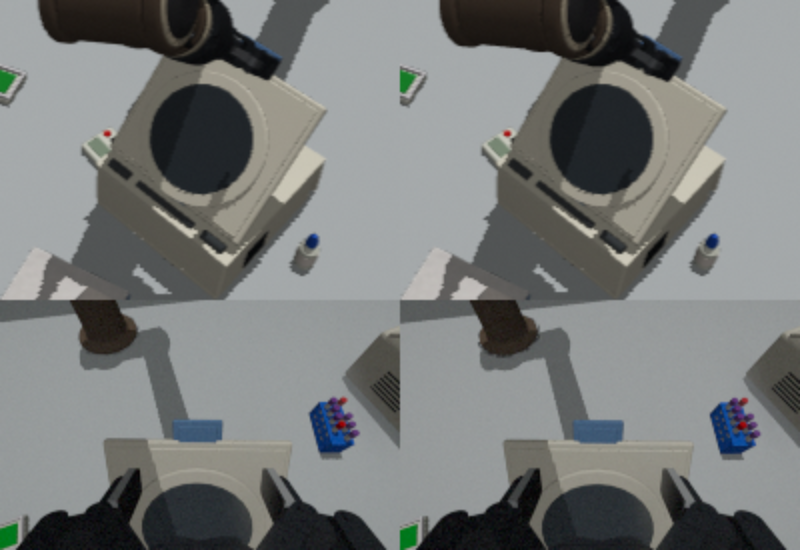

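Both pictures, 1.8 s apart, show the lid in the same place: corner (327,110) in each, lip at row 420 in each. I'll quantify that drift and work out the move to the marker.

```bash
cat >> h.py <<'E'
def drift(a,b,box):
    x0,y0,x1,y1=box;f=lambda i:np.float32(cv2.cvtColor(i[y0:y1,x0:x1],cv2.COLOR_BGR2GRAY))
    return cv2.phaseCorrelate(f(a),f(b),cv2.createHanningWindow((x1-x0,y1-y0),cv2.CV_32F))
E
python3 - <<'E'
from h import *
a=cv2.imread("pics/r0.png");b=cv2.imread("pics/r1.png")
print("lid",drift(a,b,(340,190,435,270)),"housing",drift(a,b,(300,225,380,300)))
s=robot.state();p=np.array(s["position"]);Rm=R.from_quat(s["ee_rot"])
def tgt(yaw):
    y=np.radians(yaw);return R.from_matrix(np.array([[np.cos(y),np.sin(y),0],[np.sin(y),-np.cos(y),0],[0,0,-1]]))
for w,yaw in[((.62,.10,.42),None),((.595,-.258,.25),189.6)]:
    print(Rm.inv().apply(np.array(w)-p).round(4),None if yaw is None else (Rm.inv()*tgt(yaw)).as_rotvec().round(3))
E
```

```text
lid ((0.006133357199097134, -0.0034849687566520515), 0.987367061401407) housing ((0.020688504886535952, 0.3970228312053763), 1.035504384994507)
[ 0.0312 -0.1192 -0.0487] None
[-0.1155 -0.4761  0.045 ] [ 0.134 -0.777 -0.324]
```

The lid drifts less than 0.01 px, so it stayed and the marker goes to green. Moving over the marker.

```bash
python3 -m handwheel '[0,0.01,-0.04,-0.016,0,0,0, 0,0.021,-0.08,-0.032,0,0,0, 0,0.031,-0.119,-0.048,0,0,0, 0,0.016,-0.155,-0.039,0.013,-0.078,-0.032, 0,0.002,-0.19,-0.03,0.027,-0.155,-0.065, 0,-0.013,-0.226,-0.02,0.04,-0.233,-0.097, 0,-0.028,-0.262,-0.011,0.054,-0.311,-0.13, 0,-0.042,-0.298,-0.002,0.067,-0.389,-0.162, 0,-0.057,-0.333,0.008,0.08,-0.466,-0.194, 0,-0.072,-0.369,0.017,0.094,-0.544,-0.227, 0,-0.087,-0.405,0.026,0.107,-0.622,-0.259, 0,-0.101,-0.44,0.036,0.121,-0.7,-0.292, 0,-0.1155,-0.476,0.045,0.134,-0.777,-0.324, 0,-0.1155,-0.476,0.045,0.134,-0.777,-0.324, 0,-0.1155,-0.476,0.045,0.134,-0.777,-0.324, 0,-0.1155,-0.476,0.045,0.134,-0.777,-0.324]' 20
python3 - <<'E'
from h import *
s=robot.state();Rm=R.from_quat(s["ee_rot"]).as_matrix();p=np.array(s["position"]);print(p,Rm.round(3))
im=robot.get_image("wrist");cv2.imwrite("pics/w4.png",im)
b=robot.get_image("scene");cv2.imwrite("pics/r2.png",b);print(drift(cv2.imread("pics/r1.png"),b,(340,190,435,270)))
hsv=cv2.cvtColor(im,cv2.COLOR_BGR2HSV)
for n,lo,hi in[("g",[45,120,40],[85,255,255]),("y",[20,120,80],[35,255,255]),("r",[0,140,60],[8,255,255])]:
    c=max(cv2.findContours(cv2.inRange(hsv,np.array(lo),np.array(hi)),cv2.RETR_EXTERNAL,cv2.CHAIN_APPROX_NONE)[0],key=cv2.contourArea)
    q=np.array([ray("wrist",*a[0],.01)[:2] for a in c],np.float32);r=cv2.minAreaRect(q);print(n,cv2.boundingRect(c),np.round(r[0],4),np.round(r[1],3),r[2])
E
```

```text
time_s: 9.67
position: [0.595, -0.2578, 0.2505]
ee_rot: [-0.083, 0.997, 0.0, 0.0]
contact_force: [0.3, -0.6, -0.1]
finger_gap: 1.0
grasp_force: 0.0
[ 0.59500542 -0.25784843  0.25049612] [[-0.986 -0.165 -0.   ]
 [-0.165  0.986  0.001]
 [-0.     0.001 -1.   ]]
((-0.08478607160201079, 0.028528816563330395), 0.95894905179739)
g (346, 170, 40, 35) [ 0.6168 -0.1992] [0.042 0.045] 9.557948112487793
y (306, 169, 36, 37) [ 0.6251 -0.248 ] [0.045 0.042] 9.562286376953125
r (259, 170, 41, 35) [ 0.6338 -0.3002] [0.042 0.048] 9.557618141174316
```

View pics/w4.png

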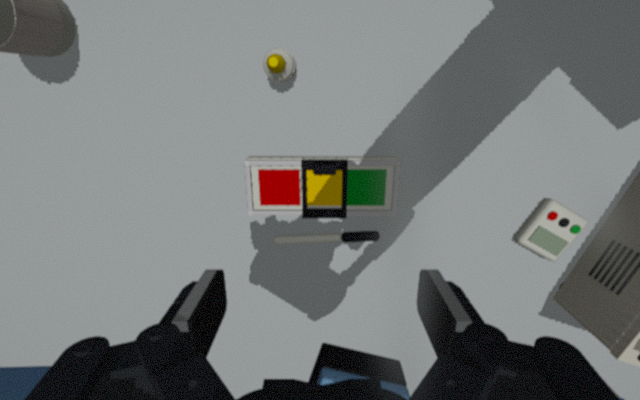

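The wrist view shows the frame on yellow at (324,187), its grip at (324,168), the pen beyond and the bottle at (279,65) clear. The strip's yaw is 9.56°. Descend straddling the grip and close.

```bash
python3 -m handwheel '[0,-0.001,0.004,0.03,0,0,0, 0,-0.001,0.004,0.065,0,0,0, 0,-0.001,0.004,0.1,0,0,0, 0,-0.001,0.004,0.13,0,0,0, 0,-0.001,0.004,0.16,0,0,0, 0,-0.001,0.004,0.185,0,0,0, 0,-0.001,0.004,0.205,0,0,0, 0,-0.001,0.004,0.217,0,0,0, 0,-0.001,0.004,0.217,0,0,0]' 20
python3 -m handwheel '[80,0,0,0,0,0,0, 130,0,0,0,0,0,0, 170,0,0,0,0,0,0, 200,0,0,0,0,0,0, 220,0,0,0,0,0,0, 220,0,0,0,0,0,0, 220,0,0,0,0,0,0]' 20
```

```text
time_s: 10.52
position: [0.5941, -0.2513, 0.03]
ee_rot: [-0.085, 0.996, 0.002, -0.002]
contact_force: [-1.4, 0.7, 0.1]
finger_gap: 0.998
grasp_force: 0.0
time_s: 11.1
position: [0.5961, -0.2543, 0.0345]
ee_rot: [-0.083, 0.997, -0.0, 0.001]
contact_force: [-0.2, 0.0, 5.4]
finger_gap: 0.272
grasp_force: 24.0
```

The grip is held (23 mm opening). Slide it to green.

```bash
python3 -m handwheel '[220,0,0.006,-0.002,0,0,0, 220,0,0.012,-0.002,0,0,0, 220,0,0.018,-0.002,0,0,0, 220,0,0.024,-0.002,0,0,0, 220,0,0.03,-0.002,0,0,0, 220,0,0.036,-0.002,0,0,0, 220,0,0.042,-0.002,0,0,0, 220,0,0.047,-0.002,0,0,0, 220,0,0.05,-0.002,0,0,0, 220,0,0.052,-0.002,0,0,0, 220,0,0.052,-0.002,0,0,0, 220,0,0.052,-0.002,0,0,0]'
python3 -m handwheel '[100,0,0,0,0,0,0, 0,0,0,0,0,0,0, 0,0,0,0,0,0,0, 0,0,0,0,0,0,0, 0,0,0,-0.02,0,0,0, 0,0,0,-0.05,0,0,0, 0,0,0,-0.09,0,0,0, 0,0,0,-0.13,0,0,0, 0,0,0,-0.17,0,0,0, 0,0,0,-0.2,0,0,0, 0,0,0,-0.2,0,0,0]'
python3 - <<'E'
from h import *
w=robot.get_image("wrist");b=robot.get_image("scene");print(drift(cv2.imread("pics/r2.png"),b,(340,190,435,270)))
cv2.imwrite("pics/end.png",np.hstack([w[100:300,180:480],b[140:300,200:460][:160],])if 0 else np.vstack([cv2.resize(w[100:280,180:480],(600,360)),cv2.resize(b[150:290,210:460],(600,240))[:240]]))
E
```

```text
time_s: 12.1
position: [0.5883, -0.2071, 0.0348]
ee_rot: [-0.085, 0.996, -0.005, 0.002]
contact_force: [6.8, -14.3, -12.3]
finger_gap: 0.27
grasp_force: 22.3
time_s: 13.02
position: [0.5911, -0.2037, 0.2446]
ee_rot: [-0.084, 0.996, -0.003, 0.007]
contact_force: [0.9, -0.1, 0.9]
finger_gap: 1.003
grasp_force: 0.0
((0.01945994644507465, -0.013234174215220662), 0.9766962210802982)
```

View pics/end.png

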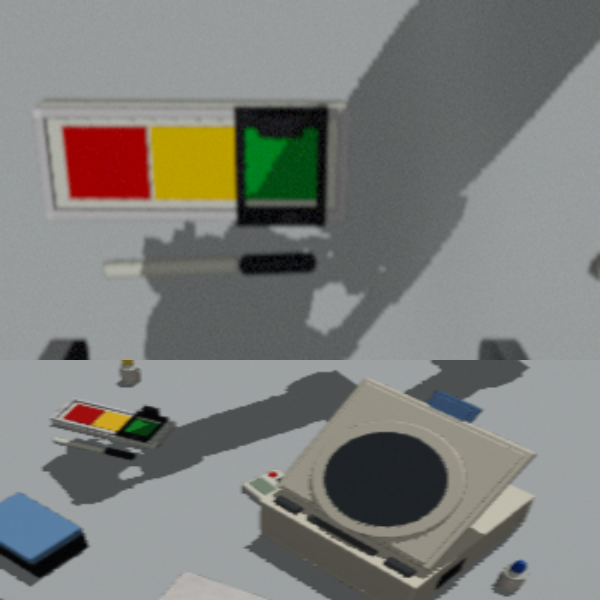

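The frame sits centred on green with its grip free, the lid still stands, and the pen and bottles are where they were. Handing in.

```bash
python3 -c "
from station import robot
print(robot.job_done())"
```

```text
the job is handed in; nothing more can be done
None
```

The lid was raised to about 45° and let go. It stayed up with no measurable drift, so I slid the marker to its stop on green, left the lid standing, and handed in the job at about 13 s (no verdict was shown).

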